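Release the spent cartridge of the water purifier

TASK

The orange-capped filter cartridge in the benchtop water purifier is spent. Press it down until its push-push latch lets go and it springs up by itself, then draw it straight out and stand it upright in the empty steel tray. Leave the blue-capped and the grey-capped cartridges latched in their wells.

Things in the scene. Friction and masses are not known exactly. Their poses are not given: they have to be found in the camera images.
- cart_orange_mid (a point): Spent filter cartridge: white cylinder, 44 mm across, 80 mm tall, about 140 g, orange cap; this point is its centre, 40 mm below its top, z up its axis. It sits latched in a well of the purifier, its top 5 mm over the deck: only the cap's 45-degree bevel shows (flat top 34 mm across), nothing to grip. Sprung up, its top is 30 mm over the deck, with 25 mm of straight cap to grip below the bevel.
- cart_blue_mid (a point): Centre of an identical cartridge with a blue cap, latched in another well; it stays latched. The purifier is a white and grey box with a flat deck 100 mm above the worktop, 250 by 106 mm, with three wells (bore 47 mm) in a straight row, 75 mm apart, in any order of colours. Two hose stubs between the wells, 55 mm behind the row, rise 22 mm over the deck.
- cart_grey_mid (a point): Centre of an identical cartridge with a grey cap, latched in the remaining well; it stays latched. Latches: pressed 5 mm or more deeper (about 10 N; hard stop at 10 mm) and let go, a cartridge springs up 25 mm within half a second and then stands loose on its spring lifter; a further lift of 50 mm frees it from the well. Pressed all the way down again, it latches again.
- tray_in (a point): Centre of the inner floor (4 mm above the worktop) of an empty open steel tray, 120 mm (its x) by 150 mm (its y), rim 22 mm high, walls 4 mm thick; it is fixed to the worktop.

How it is judged:
On the way, in this order (a step that is already met when the one before it is completed fails the run):
1. the orange cartridge is pressed about 3 mm or more deeper than it sat (height (world z) of cart_orange_mid below 0.0622 m), for 0.04 s.
2. the latch has let go and the orange cartridge has come up (height (world z) of cart_orange_mid above 0.085 m), for 0.1 s.
At the end, for the whole second after the job is handed in: The orange cartridge stands upright (within 10 degrees), released, on the floor of the tray inside its rim; the blue and the grey cartridge are still latched in their wells (within 12 mm of where they were, not sprung up) (x of cart_orange_mid in the frame of tray_in between -0.04 and 0.04 m and y of cart_orange_mid in the frame of tray_in between -0.055 and 0.055 m and z of cart_orange_mid in the frame of tray_in between 0.032 and 0.048 m and angle between cart_orange_mid's own z axis and vertical below 0.17 rad and height (world z) of each of cart_blue_mid, cart_grey_mid below 0.073 m and distance of each of cart_blue_mid, cart_grey_mid from where it was at the start of the episode below 0.012 m); the robot touches nothing.
It fails at once if the blue cartridge is unlatched or taken out (distance of cart_blue_mid from where it was at the start of the episode above 0.015 m).
It fails at once if the grey cartridge is unlatched or taken out (distance of cart_grey_mid from where it was at the start of the episode above 0.015 m).
It also fails if it takes over 48 s, if anything falls off the work surface, if the arm or the gripper's body presses on something with over 40 N, if the wrist force passes 120 N, or if a joint passes its speed limit or range.

ROBOT

A 7-joint arm with a two-finger parallel gripper is mounted at the origin on a cart in front of the work surface, level with it; the furniture and walls round the work are solid. World frame = base frame: x ahead of the robot, y to its left, z up, the work surface at z = 0. Lengths are in m, angles in rad, forces in N, time in s.
With the tool pointing down it reaches from about 0.4 to 0.875 m from the base axis. Payload 19.3 kg.
Tool frame: the origin (TCP) lies at the very end of the fingers, on their centre line; the grasp point (between the pads) lies 19 mm behind it; z points along the fingers, y is the direction in which the jaws open and shut (so a half turn about z gives the same grasp; the last joint's range is limited). The gripper opens to 85 mm and grips with 20 to 120 N. Pads are 22 mm wide; open, the fingers measure 114 mm over their backs; the gripper's body (76 mm by 85 mm) begins 54 mm behind the grasp point. The pads swing forward as they close: fully open they stand 13 mm farther back than shut.
Start: joints at [1.192, 0.521, -0.036, 1.599, 0.021, 1.021, -0.113], TCP at [0.19, -0.595, 0.231] pointing down, gripper open.
Joint ranges: [-2.91, 2.91], [-0.3, 2.13], [-1.5, 1.42], [0.17, 2.43], [-1.26, 4.41], [0.16, 1.93], [-2.52, 2.52]. Speed limits (rad/s): [1.89, 1.89, 2.39, 2.39, 3.01, 3.01, 3.01].

INTERFACE

Orientations are given as [roll, pitch, yaw] about the fixed x, y, z axes, in that order (R = Rz(yaw) Ry(pitch) Rx(roll)).
In Python, from workcell import bot gives the robot as it stands.
- The arm moves only by the tool carry_out, never from a script. Its argument "targets" is a list of rows, each a list of 7 numbers: the shift along the tool's x, y, z in mm, then the turn, a rotation vector about the tool's x, y, z in units of 6 degrees (1.0 is 6 degrees), then the closure in counts, from 0 (fully open) to 255 (shut). A call has 1 to 5 rows; each row shifts and turns the commanded pose from where the row before left it, along the tool's axes as they then stand; what a row does not reach is not made up. A row lasts 1/12 s, in which the tool goes at most 41.7 mm and 7.16 degrees, less where a joint would pass 70% of its speed; a pose out of reach is approached as far as the arm can. A call is refused whole if a number of a shift passes 41.7 or a number of a turn 1, either way. A call with a gripper value outside its range is refused whole. The fingers move at their own pace and stop on an object; "force" is the grip in N (left out, the last holds). Time passes only in rows, so rows that do not move let the fingers close. It gives the time, the measured TCP pose, the force and the opening at its end, in the units of the state.
- bot.observe(): the state, without advancing time (a new reading comes with each control period).
- bot.grab_frame(name): name is "scene" or "top"; returns a dict with "color" (420x560x3 uint8, red, green, blue), "z_map" (420x560 float32, m along the optical axis (not along the pixel's ray), 0 where there is no reading), "K" (3x3 intrinsics, pixels), "cam_to_world" (4x4, takes a point from camera to world coordinates). Camera axes: x right, y down, z forward; pixel columns grow to the right and rows downward; lengths in m; the calibration is good to about 2 mm. A picture is of the moment at which its call begins.
- bot.job_done(): hands the job in, once; it reports no verdict.
The state is a dict: "clock": time; "qpos": joint angles; "qd": joint speeds; "joint_efforts": joint torques, N m; "position": TCP position; "tool_rot": TCP orientation; "force": force on the tool from outside, world axes, zero at the start; "moment": the same for the moment, N m; "grip_width": finger opening in m.
Only numpy, scipy, OpenCV 4.12 (cv2) and the standard library are available. Lean on these libraries where they do the work, as an engineer would, in place of code of your own. Each camera call takes 0.05 s, during which the arm holds its last target. There are 200 camera calls.

## Working session

There is one attempt and no reset: what is moved stays moved. The work goes in short steps, Python scripts to look and compute and a tool call to move; the robot and the scene stay as the last step left them, time stands still between calls to the robot, and variables do not carry over. Pictures are saved under pics/ and viewed, about 8 in all and at most 12, crops included, and the job is handed in when it is done.

Besides the shell and the picture viewer there is one more tool, called after "Request:" as name(argument=value, ...), one argument or row to a line, values as JSON. carry_out: Moves the arm, as the interface text tells. Its arguments: {"type":"object","properties":{"targets":{"type":"array","items":{"type":"array","items":{"type":"number"}}},"force":{"type":"number"}},"required":["targets"]}

```bash
mkdir -p pics; cat > h.py <<'E'
import numpy as np, cv2
from workcell import bot
def snap(n,f):
    d=bot.grab_frame(n); cv2.imwrite('pics/'+f,cv2.cvtColor(d['color'],cv2.COLOR_RGB2BGR)); return d
def world(d):
    K,T,z=d['K'],d['cam_to_world'],d['z_map']; v,u=np.indices(z.shape)
    P=np.stack([(u-K[0,2])/K[0,0]*z,(v-K[1,2])/K[1,1]*z,z],-1); return P@T[:3,:3].T+T[:3,3]
def ray(d,u,v,h):
    K,T=d['K'],d['cam_to_world']; r=T[:3,:3]@np.linalg.solve(K,[u,v,1.]); o=T[:3,3]; return o+r*(h-o[2])/r[2]
E
python3 - <<'E'
from h import *
a=snap('top','t0.png'); b=snap('scene','s0.png')
im=np.hstack([cv2.imread('pics/t0.png'),cv2.imread('pics/s0.png')]); 
for d in(a,b): print(d['K'],d['cam_to_world'])
s=bot.observe(); print(s)
E
```

```text
[[408.41414089   0.         281.12747073]
 [  0.         408.41414089 201.82290097]
 [  0.           0.           1.        ]] [[ 0.02804375 -0.9882891   0.14999402  0.40964246]
 [-0.99886965 -0.02194461  0.04216456  0.08013961]
 [-0.03837922 -0.15100692 -0.9877874   0.92570188]
 [ 0.          0.          0.          1.        ]]
[[452.79525147   0.         278.95645274]
 [  0.         452.79525147 214.9515563 ]
 [  0.           0.           1.        ]] [[ 0.64777253  0.65400277 -0.39073153  0.86781427]
 [ 0.76172392 -0.54729496  0.34676345 -0.22363627]
 [ 0.01293885 -0.52225339 -0.85269219  0.84077104]
 [ 0.          0.          0.          1.        ]]
{'clock': 0.1, 'qpos': array([ 1.19181047,  0.52193796, -0.03633419,  1.59994126,  0.02119504,
        1.02109348, -0.11284064]), 'qd': array([-0.00021995, -0.00347703, -0.00051201, -0.0007708 ,  0.00100949,
       -0.00152431, -0.00054456]), 'joint_efforts': array([ 4.63025630e-03, -9.28492928e+01,  1.98507518e+00, -3.70537162e+01,
        1.83204201e-02,  5.31508660e-03,  1.99650532e-05]), 'position': array([ 0.18982227, -0.5951663 ,  0.23079695]), 'tool_rot': array([-3.14059926e+00,  6.16265144e-05,  3.08737355e-01]), 'force': array([ 0.22385026, -0.09683007,  0.12006491]), 'moment': array([0.00268429, 0.02677533, 0.03693829]), 'grip_width': 0.08578752229540057}
```

View pics/t0.png

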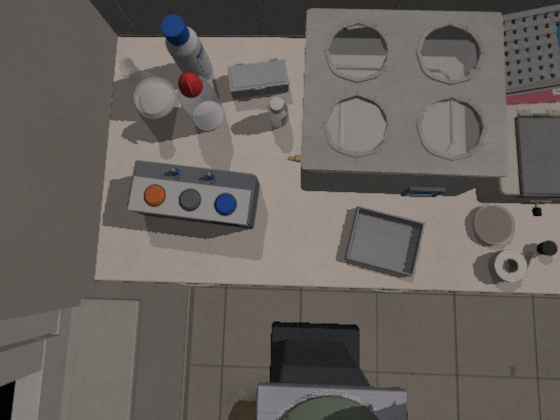

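View pics/s0.png

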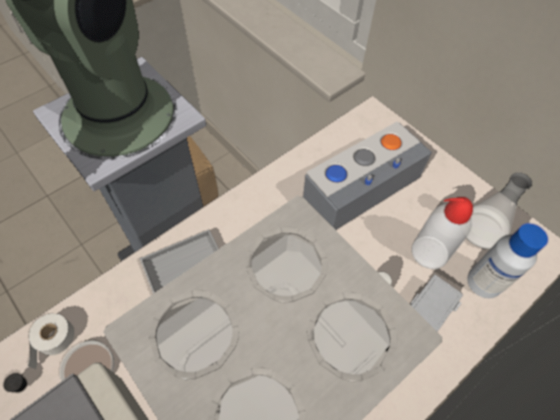

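Top view: orange cap (154,195), grey (190,200), blue (226,204), and the empty tray at about (384,242) beside a large block with four openings. The scene view agrees: orange (391,142), grey (364,157), blue (336,173).

```bash
cat >> h.py <<'E'
def blob(d,lo,hi,box):
    m=cv2.inRange(cv2.cvtColor(d['color'],cv2.COLOR_RGB2HSV),lo,hi); x0,y0,x1,y1=box; k=np.zeros_like(m);k[y0:y1,x0:x1]=m[y0:y1,x0:x1]
    n,l,s,c=cv2.connectedComponentsWithStats(k); i=1+np.argmax(s[1:,4]); return c[i],s[i],l==i
E
python3 - <<'E'
from h import *
a=bot.grab_frame('top'); b=bot.grab_frame('scene')
R={}
for n,d,bo,bb in(('t',a,(130,170,180,215),(205,185,245,225)),('s',b,(370,125,410,160),(315,155,360,190))):
    W=world(d)
    for c,lo,hi,bx in(('orange',(3,120,60),(20,255,255),bo),('blue',(105,120,60),(130,255,255),bb)):
        p,s,m=blob(d,lo,hi,bx); print(n,c,p,s,ray(d,*p,.1025).round(4),'depth med',np.median(W[m],0).round(4)); 
W=world(a)
for (u,v) in [(384,242),(370,250),(400,235),(384,225),(170,210),(208,212),(405,90),(320,180),(480,20),(405,150),(174,170),(209,175),(275,80),(208,115),(155,95),(278,105),(384,280),(320,10),(500,170),(305,190),(402,185)]: print(u,v,W[v,u].round(3))
# tray rim points: height 0.017-0.027
x0,y0,x1,y1=335,200,435,285
w=W[y0:y1,x0:x1].reshape(-1,3)
r=w[(w[:,2]>.014)&(w[:,2]<.03)]; rc=cv2.minAreaRect(r[:,:2].astype(np.float32)); print('rim',len(r),rc)
f=w[(abs(w[:,2]-.004)<.003)]; print('n floor',len(f))
g=W[160:230,125:262].reshape(-1,3); g=g[(abs(g[:,2]-.1)<.008)]; print('deck',len(g),cv2.minAreaRect(g[:,:2].astype(np.float32)),np.median(g[:,2]))
E
python3 -c "
import cv2
i=cv2.imread('pics/t0.png');import numpy as np
c=lambda a:cv2.resize(a,None,fx=5,fy=5,interpolation=cv2.INTER_CUBIC)
cv2.imwrite('pics/c0.png',np.hstack([c(i[155:235,125:265]),])); cv2.imwrite('pics/c1.png',c(i[195:290,335:435]))"
```

```text
t orange [154.09798271 195.129683  ] [144 185  21  21 347] [0.5428 0.3789 0.1025] depth med [0.5426 0.3783 0.1035]
t blue [225.12426036 203.77218935] [215 194  21  21 338] [0.5281 0.23   0.1025] depth med [0.5277 0.2296 0.1035]
s orange [390.75833333 141.6       ] [381 134  20  16 240] [0.5428 0.3782 0.1025] depth med [0.5438 0.3758 0.105 ]
s blue [335.90650407 173.32520325] [326 166  20  16 246] [0.5282 0.2295 0.1025] depth med [0.5292 0.2279 0.1049]
384 242 [ 0.464 -0.113  0.003]
370 250 [ 0.446 -0.081  0.005]
400 235 [ 0.481 -0.149 -0.001]
384 225 [ 0.502 -0.113  0.003]
170 210 [0.513 0.344 0.101]
208 212 [0.511 0.266 0.097]
405 90 [ 0.725 -0.107  0.222]
320 180 [0.576 0.038 0.131]
480 20 [ 0.862 -0.245  0.222]
405 150 [ 0.613 -0.105  0.223]
174 170 [0.593 0.335 0.119]
209 175 [0.584 0.263 0.121]
275 80 [0.826 0.14  0.043]
208 115 [0.724 0.28  0.087]
155 95 [0.773 0.404 0.075]
278 105 [0.744 0.128 0.097]
384 280 [ 0.381 -0.113 -0.002]
320 10 [0.883 0.047 0.219]
500 170 [ 0.581 -0.268  0.219]
305 190 [0.576 0.066 0.014]
402 185 [ 0.574 -0.129  0.105]
rim 514 ((0.46804800629615784, -0.11200925707817078), (0.1505054235458374, 0.12051106989383698), 76.74510955810547)
n floor 2895
deck 6101 ((0.5535448789596558, 0.303968608379364), (0.25996848940849304, 0.10743054002523422), 84.26622009277344) 0.09907189177138964
```

View pics/c1.png

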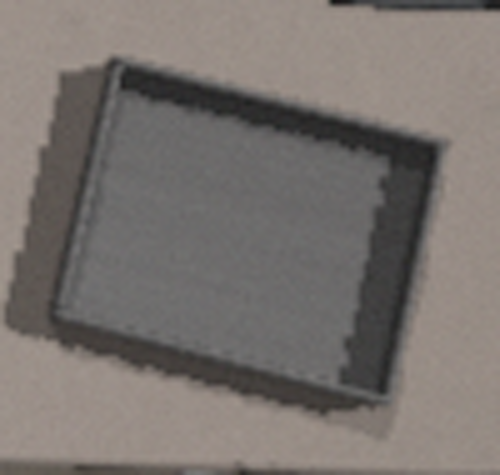

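Orange cap is at (0.543, 0.378) in both views, blue is 150 mm away as it should be, and the tray centre is at (0.468, -0.112). The crop shows an empty tray with rim corners at (117,60), (442,145), (385,400), (55,320). First I raise the arm, shut the gripper, and turn to yaw 1.472 so the jaws open across the row.

Request:
carry_out(
  targets=[
    [0,0,-7,0,0,-0.74,255],
    [0,0,-7,0,0,-0.74,255],
    [0,0,-7,0,0,-0.74,255],
    [0,0,-7,0,0,-0.74,255],
    [0,0,-7,0,0,-0.74,255],
  ],
  force=40,
)

```text
clock: 0.62
position: [0.1899, -0.5953, 0.2665]
tool_rot: [-3.141, -0.0, 0.7]
force: [-0.0, 0.5, -0.6]
grip_width: 0.0258
```

Request:
carry_out(
  targets=[
    [0,0,-7,0,0,-0.74,255],
    [0,0,-7,0,0,-0.74,255],
    [0,0,-7,0,0,-0.74,255],
    [0,0,-7,0,0,-0.74,255],
    [0,0,-7,0,0,-0.74,255],
  ],
)

```text
clock: 1.03
position: [0.1899, -0.5953, 0.3015]
tool_rot: [-3.141, -0.0, 1.087]
force: [0.6, -1.1, 0.3]
grip_width: 0.0001
```

Request:
carry_out(
  targets=[
    [0,0,-7,0,0,-0.74,255],
    [0,0,-7,0,0,-0.74,255],
    [0,0,-7,0,0,-0.74,255],
    [0,0,-7,0,0,-0.74,255],
    [0,0,-7,0,0,-0.74,255],
  ],
)

```text
clock: 1.45
position: [0.1898, -0.5954, 0.3365]
tool_rot: [-3.141, -0.0, 1.475]
force: [-0.1, -0.2, -0.6]
grip_width: -0.0001
```

Turned as planned. Leg 1 heads for above the tray area.

Request:
carry_out(
  targets=[
    [34,15,0,0,0,0,255],
    [34,15,0,0,0,0,255],
    [34,15,0,0,0,0,255],
    [34,15,0,0,0,0,255],
    [34,15,0,0,0,0,255],
  ],
)

```text
clock: 1.87
position: [0.2819, -0.432, 0.3362]
tool_rot: [-3.141, 0.0, 1.471]
force: [1.0, -0.4, 0.1]
grip_width: 0.0002
```

Request:
carry_out(
  targets=[
    [34,15,0,0,0,0,255],
    [34,15,0,0,0,0,255],
    [34,15,0,0,0,0,255],
    [34,15,0,0,0,0,255],
    [34,15,0,0,0,0,255],
  ],
)

```text
clock: 2.28
position: [0.3734, -0.2704, 0.3364]
tool_rot: [3.142, 0.0, 1.471]
force: [0.9, -0.2, 0.7]
grip_width: -0.0001
```

Request:
carry_out(
  targets=[
    [34,15,0,0,0,0,255],
    [34,15,0,0,0,0,255],
    [34,15,0,0,0,0,255],
    [34,15,0,0,0,0,255],
    [34,15,0,0,0,0,255],
  ],
)

```text
clock: 2.7
position: [0.465, -0.1087, 0.3365]
tool_rot: [3.141, 0.0, 1.471]
force: [1.1, -0.6, 0.3]
grip_width: -0.0002
```

Request:
carry_out(
  targets=[
    [33,2,0,0,0,0,255],
    [33,2,0,0,0,0,255],
    [33,2,0,0,0,0,255],
    [33,2,0,0,0,0,255],
    [33,2,0,0,0,0,255],
  ],
)

```text
clock: 3.12
position: [0.4908, 0.0543, 0.3363]
tool_rot: [3.141, 0.0, 1.471]
force: [1.2, -0.8, -0.7]
grip_width: 0.0001
```

Request:
carry_out(
  targets=[
    [33,2,0,0,0,0,255],
    [33,2,0,0,0,0,255],
    [33,2,0,0,0,0,255],
    [33,2,0,0,0,0,255],
    [33,2,0,0,0,0,255],
  ],
)

```text
clock: 3.53
position: [0.5173, 0.2175, 0.3362]
tool_rot: [-3.142, 0.0, 1.471]
force: [0.6, -1.1, 0.2]
grip_width: 0.0
```

Request:
carry_out(
  targets=[
    [33,2,14,0,0,0,255],
    [33,2,14,0,0,0,255],
    [33,2,14,0,0,0,255],
    [33,2,14,0,0,0,255],
    [30,2,14,0,0,0,255],
  ],
)

```text
clock: 3.95
position: [0.5432, 0.3781, 0.2652]
tool_rot: [-3.141, 0.0, 1.471]
force: [0.9, 0.0, 0.5]
grip_width: -0.0
```

Request:
carry_out(
  targets=[
    [0,0,30,0,0,0,255],
    [0,0,30,0,0,0,255],
    [0,0,30,0,0,0,255],
    [0,0,30,0,0,0,255],
    [0,0,0,0,0,0,255],
  ],
)

```text
clock: 4.37
position: [0.5414, 0.3742, 0.1407]
tool_rot: [-3.136, 0.005, 1.472]
force: [-0.5, -0.8, -0.1]
grip_width: -0.0
```

The pose is off by about 4 mm with no force. I hold still and look before pressing.

Request:
carry_out(
  targets=[
    [0,0,0,0,0,0,255],
    [0,0,0,0,0,0,255],
  ],
)

```text
clock: 4.53
position: [0.5439, 0.3768, 0.1481]
tool_rot: [3.141, -0.001, 1.471]
force: [-0.2, 0.7, 0.2]
grip_width: 0.0
```

```bash
python3 - <<'E'
from h import *
b=snap('scene','s1.png'); a=snap('top','t1.png'); s=bot.observe(); print(s['position'],s['tool_rot'],s['qpos'],s['qd'].round(3))
i=cv2.imread('pics/s1.png')[40:220,260:480]; j=cv2.imread('pics/t1.png')[120:270,100:280]
cv2.imwrite('pics/c2.png',np.hstack([cv2.resize(i,(440,360)),cv2.resize(j,(360,360))]))
E
```

```text
[0.54407213 0.37686413 0.14850502] [ 3.13956094e+00 -1.86663058e-03  1.47087148e+00] [-0.28813383  0.74521813 -0.65920486  1.54561663  0.50815344  1.02452143
 -1.18611562] [ 0.003  0.001  0.004  0.007  0.002 -0.005 -0.004]
```

View pics/c2.png

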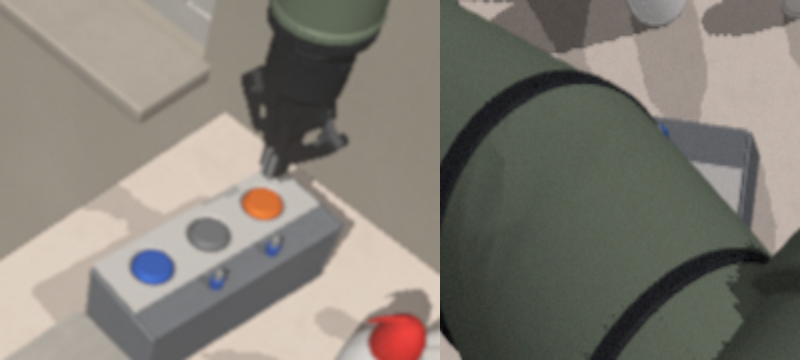

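The swing was a transient and has settled. The view shows the shut fingertips right above the orange cap (265,203 in the crop). Next I press.

Request:
carry_out(
  targets=[
    [0,0,10,0,0,0,255],
    [0,0,10,0,0,0,255],
    [0,0,10,0,0,0,255],
    [0,0,6,0,0,0,255],
    [0,0,3,0,0,0,255],
  ],
)

```text
clock: 5.05
position: [0.5429, 0.3759, 0.1057]
tool_rot: [-3.14, 0.001, 1.471]
force: [0.5, 0.0, 0.5]
grip_width: 0.0002
```

Request:
carry_out(
  targets=[
    [0,0,3,0,0,0,255],
    [0,0,3,0,0,0,255],
    [0,0,3,0,0,0,255],
    [0,0,2,0,0,0,255],
    [0,0,0,0,0,0,255],
  ],
)

```text
clock: 5.47
position: [0.5433, 0.3764, 0.0965]
tool_rot: [3.141, -0.0, 1.471]
force: [-0.8, -1.6, 7.1]
grip_width: 0.0002
```

It is pressed to z=0.0965, about 8.5 mm deep at 7 N. I let go upward, then open.

Request:
carry_out(
  targets=[
    [0,0,-10,0,0,0,255],
    [0,0,-20,0,0,0,255],
    [0,0,-20,0,0,0,255],
    [0,0,-20,0,0,0,255],
    [0,0,-15,0,0,0,255],
  ],
)

```text
clock: 5.88
position: [0.5436, 0.3767, 0.1837]
tool_rot: [3.14, -0.001, 1.471]
force: [0.7, -0.8, 0.1]
grip_width: -0.0004
```

Request:
carry_out(
  targets=[
    [0,0,0,0,0,0,0],
    [0,0,0,0,0,0,0],
    [0,0,0,0,0,0,0],
    [0,0,0,0,0,0,0],
    [0,0,0,0,0,0,0],
  ],
)

```text
clock: 6.3
position: [0.5431, 0.3761, 0.1806]
tool_rot: [-3.141, 0.001, 1.471]
force: [-0.2, -0.1, -0.8]
grip_width: 0.0605
```

```bash
python3 - <<'E'
from h import *
b=snap('scene','s2.png'); s=bot.observe(); print(s['position'],s['tool_rot'],s['grip_width'])
p,st,m=blob(b,(3,120,60),(20,255,255),(355,95,425,170)); W=world(b)[m]; print(p,st,W[:,2].max(),np.percentile(W,[5,50,95],axis=0).round(4))
cv2.imwrite('pics/c3.png',cv2.resize(cv2.imread('pics/s2.png')[40:220,260:480],(660,540)))
E
```

```text
[0.5431338  0.3760635  0.18068346] [-3.14080344e+00  5.64319734e-04  1.47121881e+00] 0.06763624111770727
[392.26717557 137.02544529] [382 126  22  23 393] 0.840771038777696 [[0.528  0.3599 0.1034]
 [0.5462 0.3712 0.1276]
 [0.5602 0.3926 0.1317]]
```

View pics/c3.png

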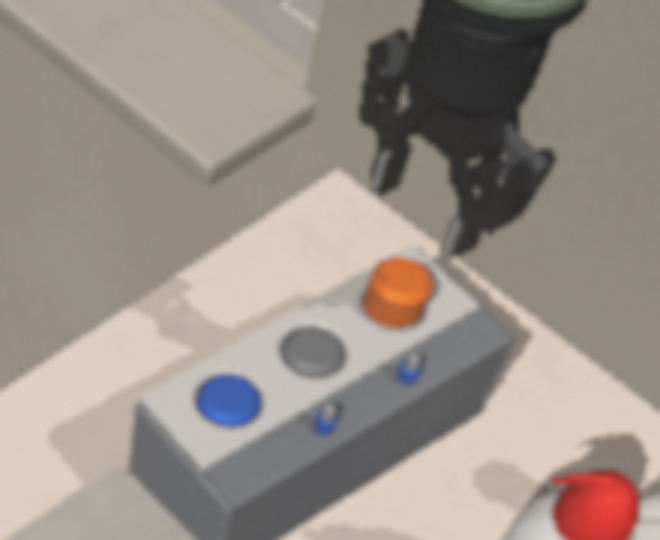

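Orange has sprung up: its cap stands about 30 mm over the deck at (398,290) in the crop, and grey and blue are still flush. I descend open and shift 2 mm along the row.

Request:
carry_out(
  targets=[
    [2,0,10,0,0,0,0],
    [0,0,15,0,0,0,0],
    [0,0,15,0,0,0,0],
    [0,0,15,0,0,0,0],
    [0,0,10,0,0,0,0],
  ],
)

```text
clock: 6.77
position: [0.5429, 0.3777, 0.1137]
tool_rot: [-3.14, 0.001, 1.471]
force: [-1.3, 0.2, 0.3]
grip_width: 0.0852
```

Request:
carry_out(
  targets=[
    [0,0,6,0,0,0,0],
    [0,0,5,0,0,0,0],
    [0,0,0,0,0,0,0],
    [0,0,0,0,0,0,0],
  ],
)

```text
clock: 7.1
position: [0.5437, 0.3784, 0.1055]
tool_rot: [3.141, -0.0, 1.471]
force: [-0.5, 0.6, -0.1]
grip_width: 0.0854
```

Request:
carry_out(
  targets=[
    [0,0,0,0,0,0,255],
    [0,0,0,0,0,0,255],
    [0,0,0,0,0,0,255],
    [0,0,0,0,0,0,255],
    [0,0,0,0,0,0,255],
  ],
  force=40,
)

```text
clock: 7.52
position: [0.5437, 0.3784, 0.1057]
tool_rot: [3.141, -0.0, 1.471]
force: [-1.1, -0.6, 3.3]
grip_width: 0.0423
```

Gripped at 42 mm. I draw straight up.

Request:
carry_out(
  targets=[
    [0,0,-5,0,0,0,255],
    [0,0,-10,0,0,0,255],
    [0,0,-12,0,0,0,255],
    [0,0,-12,0,0,0,255],
    [0,0,-12,0,0,0,255],
  ],
)

```text
clock: 7.93
position: [0.5437, 0.3784, 0.1581]
tool_rot: [3.141, -0.001, 1.471]
force: [-0.0, -0.5, -1.3]
grip_width: 0.0429
```

Request:
carry_out(
  targets=[
    [0,0,-15,0,0,0,255],
    [0,0,-15,0,0,0,255],
    [0,0,-15,0,0,0,255],
    [0,0,-15,0,0,0,255],
    [0,0,-10,0,0,0,255],
  ],
)

```text
clock: 8.35
position: [0.5437, 0.3786, 0.229]
tool_rot: [3.14, -0.001, 1.471]
force: [1.0, 0.5, -1.8]
grip_width: 0.0424
```

```bash
python3 - <<'E'
from h import *
b=snap('scene','s3.png'); s=bot.observe(); print(s['position'],s['tool_rot'],s['grip_width'],s['force'])
cv2.imwrite('pics/c4.png',cv2.resize(cv2.imread('pics/s3.png')[0:220,260:500],(654,600)))
E
```

```text
[0.54414703 0.37896094 0.23024415] [ 3.13891619e+00 -2.52081549e-03  1.47103369e+00] 0.04243350068700943 [ 0.58732496 -0.0822005   1.58838518]
```

View pics/c4.png

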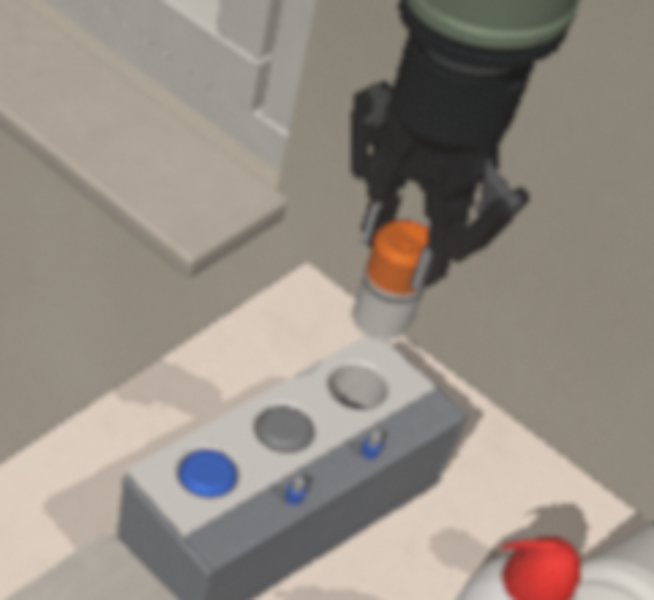

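The cartridge is out of its well and hangs straight, and grey and blue are flush. I carry it to the tray: 80 mm up, then (-496, -27) mm in tool axes.

Request:
carry_out(
  targets=[
    [0,0,-16,0,0,0,255],
    [0,0,-20,0,0,0,255],
    [0,0,-20,0,0,0,255],
    [0,0,-16,0,0,0,255],
    [-10,-1,-8,0,0,0,255],
  ],
)

```text
clock: 8.82
position: [0.5412, 0.37, 0.3082]
tool_rot: [3.141, -0.002, 1.473]
force: [0.5, 1.0, -1.3]
grip_width: 0.0425
```

Request:
carry_out(
  targets=[
    [-20,-1,0,0,0,0,255],
    [-30,-2,0,0,0,0,255],
    [-30,-2,0,0,0,0,255],
    [-30,-2,0,0,0,0,255],
    [-30,-2,0,0,0,0,255],
  ],
)

```text
clock: 9.23
position: [0.5178, 0.2277, 0.3057]
tool_rot: [-3.141, 0.001, 1.471]
force: [0.6, -1.4, -1.3]
grip_width: 0.0427
```

Request:
carry_out(
  targets=[
    [-30,-2,0,0,0,0,255],
    [-30,-2,0,0,0,0,255],
    [-30,-2,0,0,0,0,255],
    [-30,-2,0,0,0,0,255],
    [-30,-2,0,0,0,0,255],
  ],
)

```text
clock: 9.65
position: [0.4927, 0.0796, 0.3059]
tool_rot: [-3.141, 0.001, 1.471]
force: [0.9, -1.1, -1.7]
grip_width: 0.0424
```

Request:
carry_out(
  targets=[
    [-30,-1,0,0,0,0,255],
    [-30,-1,0,0,0,0,255],
    [-30,-1,0,0,0,0,255],
    [-30,-1,0,0,0,0,255],
    [-30,-1,0,0,0,0,255],
  ],
)

```text
clock: 10.07
position: [0.4726, -0.069, 0.306]
tool_rot: [-3.141, 0.0, 1.471]
force: [-0.1, 0.6, -1.6]
grip_width: 0.0423
```

Request:
carry_out(
  targets=[
    [-26,-1,0,0,0,0,255],
    [-20,-1,0,0,0,0,255],
    [0,0,0,0,0,0,255],
    [0,0,0,0,0,0,255],
  ],
)

```text
clock: 10.4
position: [0.4664, -0.1138, 0.3059]
tool_rot: [-3.141, 0.0, 1.469]
force: [0.2, -0.1, -1.9]
grip_width: 0.0425
```

Above the tray at (0.466, -0.114). I lower 240 mm, then creep by force.

Request:
carry_out(
  targets=[
    [0,0,15,0,0,0,255],
    [0,0,25,0,0,0,255],
    [0,0,25,0,0,0,255],
    [0,0,25,0,0,0,255],
    [0,0,25,0,0,0,255],
  ],
)

```text
clock: 10.82
position: [0.4669, -0.1116, 0.1902]
tool_rot: [3.141, -0.0, 1.472]
force: [0.4, -0.7, -1.4]
grip_width: 0.0426
```

Request:
carry_out(
  targets=[
    [0,0,25,0,0,0,255],
    [0,0,25,0,0,0,255],
    [0,0,25,0,0,0,255],
    [0,0,20,0,0,0,255],
    [0,0,12,0,0,0,255],
  ],
)

```text
clock: 11.23
position: [0.4662, -0.1114, 0.0823]
tool_rot: [-3.139, -0.001, 1.473]
force: [-0.4, -0.0, -2.0]
grip_width: 0.0426
```

Request:
carry_out(
  targets=[
    [0,0,8,0,0,0,255],
    [0,0,6,0,0,0,255],
    [0,0,3,0,0,0,255],
    [0,0,0,0,0,0,255],
    [0,0,0,0,0,0,255],
  ],
)

```text
clock: 11.65
position: [0.4676, -0.1126, 0.0678]
tool_rot: [3.141, 0.0, 1.471]
force: [-0.0, 1.0, -2.1]
grip_width: 0.0424
```

Request:
carry_out(
  targets=[
    [0,0,2,0,0,0,255],
    [0,0,2,0,0,0,255],
    [0,0,1,0,0,0,255],
    [0,0,1,0,0,0,255],
    [0,0,0,0,0,0,255],
  ],
)

```text
clock: 12.07
position: [0.4673, -0.1126, 0.0612]
tool_rot: [-3.142, -0.0, 1.471]
force: [0.6, -0.2, -2.0]
grip_width: 0.0429
```

Request:
carry_out(
  targets=[
    [0,0,1,0,0,0,255],
    [0,0,0,0,0,0,255],
  ],
)

```text
clock: 12.23
position: [0.4673, -0.1126, 0.0602]
tool_rot: [-3.141, -0.0, 1.471]
force: [-0.6, -0.4, -1.6]
grip_width: 0.0424
```

```bash
python3 - <<'E'
from h import *
b=snap('scene','s4.png'); s=bot.observe(); print(s['position'],s['tool_rot'],s['grip_width'],s['force'])
cv2.imwrite('pics/c5.png',cv2.resize(cv2.imread('pics/s4.png')[130:330,90:290],(600,600)))
E
```

```text
[ 0.46728777 -0.11262662  0.06024677] [-3.14145137e+00 -6.63988380e-06  1.47118059e+00] 0.04265250655105037 [-0.66372339  0.01147068 -1.90112569]
```

View pics/c5.png

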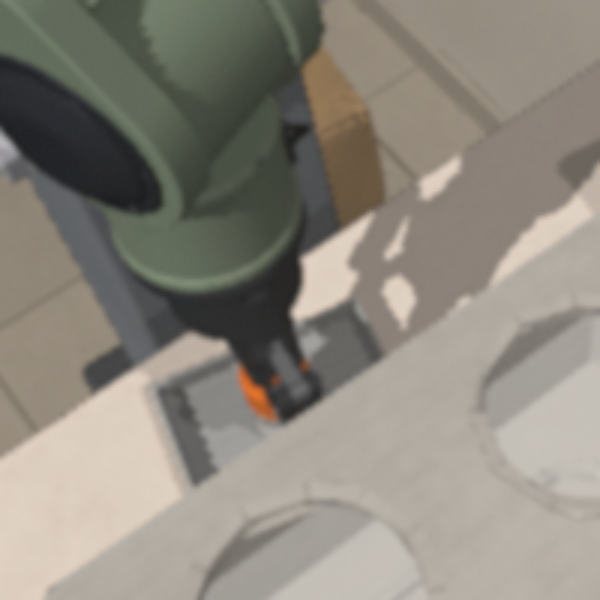

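The orange cap is over the middle of the tray and not yet on the floor (still -1.9 N). I creep on.

Request:
carry_out(
  targets=[
    [0,0,0.5,0,0,0,255],
    [0,0,0.5,0,0,0,255],
    [0,0,0,0,0,0,255],
  ],
)

```text
clock: 12.53
position: [0.4674, -0.1127, 0.0599]
tool_rot: [3.141, 0.001, 1.471]
force: [-5.6, -0.3, 18.0]
grip_width: 0.0428
```

Request:
carry_out(
  targets=[
    [0,0,0.5,0,0,0,255],
    [0,0,0.5,0,0,0,255],
    [0,0,0,0,0,0,255],
  ],
)

```text
clock: 12.78
position: [0.4675, -0.1127, 0.0598]
tool_rot: [3.141, 0.001, 1.471]
force: [-11.5, 0.9, 42.7]
grip_width: 0.0426
```

On the floor (43 N). I ease back 1 mm, release and rise.

Request:
carry_out(
  targets=[
    [0,0,-0.5,0,0,0,255],
    [0,0,-0.5,0,0,0,255],
    [0,0,0,0,0,0,255],
  ],
)

```text
clock: 13.03
position: [0.4674, -0.1127, 0.0599]
tool_rot: [3.141, 0.001, 1.471]
force: [-5.5, 0.7, 18.5]
grip_width: 0.0421
```

Request:
carry_out(
  targets=[
    [0,0,0,0,0,0,0],
    [0,0,0,0,0,0,0],
    [0,0,0,0,0,0,0],
    [0,0,0,0,0,0,0],
    [0,0,0,0,0,0,0],
  ],
)

```text
clock: 13.45
position: [0.4674, -0.1126, 0.0593]
tool_rot: [-3.142, -0.0, 1.471]
force: [-0.7, -0.1, -0.3]
grip_width: 0.0852
```

Request:
carry_out(
  targets=[
    [0,0,0,0,0,0,0],
    [0,0,0,0,0,0,0],
    [0,0,0,0,0,0,0],
  ],
)

```text
clock: 13.7
position: [0.4673, -0.1126, 0.0593]
tool_rot: [3.142, -0.0, 1.471]
force: [0.2, -0.3, 0.1]
grip_width: 0.0853
```

Request:
carry_out(
  targets=[
    [0,0,-10,0,0,0,0],
    [0,0,-20,0,0,0,0],
    [0,0,-30,0,0,0,0],
    [0,0,-35,0,0,0,0],
    [0,0,-35,0,0,0,0],
  ],
)

```text
clock: 14.12
position: [0.4668, -0.1121, 0.1913]
tool_rot: [-3.141, -0.001, 1.472]
force: [0.3, -0.5, 0.2]
grip_width: 0.0857
```

Request:
carry_out(
  targets=[
    [0,0,-35,0,0,0,0],
    [0,0,-35,0,0,0,0],
    [0,0,-35,0,0,0,0],
    [0,0,-25,0,0,0,0],
    [-15,-7,-15,0,0,0,0],
  ],
)

```text
clock: 14.53
position: [0.4601, -0.1245, 0.3382]
tool_rot: [3.137, -0.0, 1.475]
force: [0.0, -0.6, 0.0]
grip_width: 0.0856
```

Request:
carry_out(
  targets=[
    [-30,-12,0,0,0,0,0],
    [-30,-12,0,0,0,0,0],
    [-30,-12,0,0,0,0,0],
    [-30,-12,0,0,0,0,0],
    [-30,-12,0,0,0,0,0],
  ],
)

```text
clock: 14.95
position: [0.3831, -0.2709, 0.3352]
tool_rot: [3.141, 0.0, 1.472]
force: [0.5, 0.4, 0.3]
grip_width: 0.0854
```

Request:
carry_out(
  targets=[
    [-30,-12,0,0,0,0,0],
    [-30,-12,0,0,0,0,0],
    [-20,-8,0,0,0,0,0],
    [0,0,0,0,0,0,0],
    [0,0,0,0,0,0,0],
  ],
)

```text
clock: 15.37
position: [0.3438, -0.3469, 0.3347]
tool_rot: [3.141, -0.0, 1.47]
force: [-0.1, 0.9, 0.2]
grip_width: 0.0854
```

```bash
python3 - <<'E'
from h import *
a=snap('top','t5.png'); s=bot.observe(); print(s['position'],s['grip_width'],s['force'])
p,st,m=blob(a,(3,120,60),(20,255,255),(335,180,440,290)); W=world(a)[m]; print(p,st,ray(a,*p,.083),np.percentile(W,[5,50,95],axis=0).round(4))
top=W[W[:,2]>.08]; print(len(top),top.mean(0).round(4),np.linalg.lstsq(np.c_[top[:,:2]-top[:,:2].mean(0),np.ones(len(top))],top[:,2],rcond=None)[0])
p,st,m=blob(a,(105,120,60),(130,255,255),(205,185,245,225)); print('blue',p,np.median(world(a)[m],0))
print('grey',world(a)[196:205,186:195].reshape(-1,3).mean(0))
i=cv2.imread('pics/t5.png')[150:295,120:440]; cv2.imwrite('pics/c6.png',cv2.resize(i,(800,362)))
E
```

```text
[ 0.34445504 -0.34610539  0.33478446] 0.08511636689564958 [1.34277267 0.63489405 0.13919489]
[389.6160221  238.69337017] [378 229  23  21 362] [ 0.4664744  -0.10741628  0.083     ] [[ 0.4496 -0.1255  0.0753]
 [ 0.4664 -0.1079  0.0817]
 [ 0.4842 -0.0906  0.0845]]
269 [ 0.467  -0.1097  0.0824] [-0.00112216  0.0003547   0.08240123]
blue [225.1179941  203.83185841] [0.52750287 0.22978161 0.10323013]
grey [0.53397685 0.30265019 0.10448018]
```

View pics/c6.png

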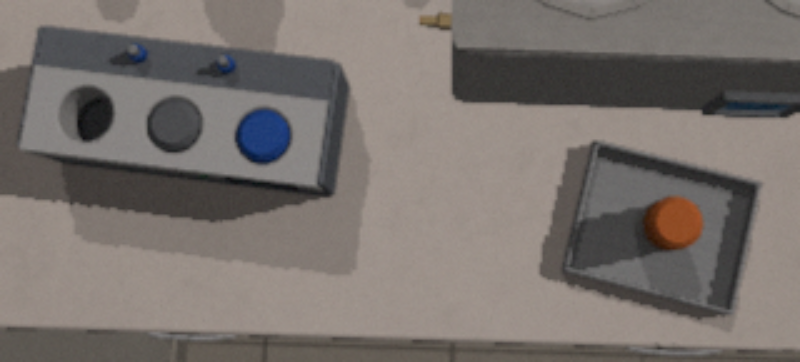

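The orange cap (672,222 in the crop) stands upright with a level top at z≈0.083, near the tray centre. The grey and blue caps are where they were. I hand in.

```bash
python3 -c "
from workcell import bot
print(bot.job_done())"
```

```text
the job is handed in; nothing more can be done
None
```

The orange cartridge is standing upright in the steel tray, and I handed the job in at about 15.5 s of the 48 s allowed. The hand-in reports no verdict.

I pressed it about 8.5 mm down with the fingers shut, and it sprang up by itself. I then gripped the cap, drew it straight out, set it on the tray floor, let go and moved the arm clear.

Last checks:
- **Orange cartridge:** its cap is at (0.467, -0.110), within about 3 mm of the tray centre. Its top is level at z ≈ 0.083, which is the floor plus 80 mm.
- **Blue and grey cartridges:** both are still flush in their wells. Blue is within 1 mm of its first position. I did not measure grey's position at the start, but its cap sits midway between the other two wells, at latched height.
- **Gripper:** it is open and touching nothing, with force readings near zero.

Two readings differed from plan. The tool swung up to 7 mm off just after the fast descent to the purifier, then settled before I pressed. When setting the cartridge down, the last creep peaked at 43 N, under the 120 N wrist limit. It acted through the gripped cartridge, so I don't expect the 40 N limit on the arm and gripper body to apply. I eased back before releasing.

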